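# Call the next shelf of the storage carousel

### The arm

A 6-joint arm with a two-finger parallel gripper is mounted at the origin on the work surface. World frame = base frame: x ahead of the robot, y to its left, z up, the work surface at z = 0. Lengths are in m, angles in degrees, forces in N, time in s.
With the tool pointing down it reaches from about 0.4 to 0.825 m from the base axis. Payload 7 kg.
Tool frame: the origin (TCP) lies midway between the tips of the shut fingers; the grasp point (between the pads) lies 19 mm behind it; z points along the fingers, y is the direction in which the jaws open and shut (so a half turn about z gives the same grasp; the last joint's range is limited). The gripper opens to 88 mm and grips with 3 to 60 N. Pads are 19 mm wide; open, the fingers measure 130 mm over their backs; the gripper's body (78 mm by 193 mm) begins 47 mm behind the grasp point.
Start: joints at [-57.462, 20.546, 0.682, 0, -70.136, -16.507], TCP at [0.186, -0.649, 0.227] pointing down, gripper open.
Joint ranges: [-176.03, 176.03], [-82.01, 121.73], [-58.28, 71.71], [-173.87, 95.51], [-174.79, -0.11], [-173.66, 173.66]. Speed limits (degrees/s): [136.94, 136.94, 172.46, 180, 180, 180].

### API

Orientations are given as a 3x3 rotation matrix whose columns are the frame's x, y, z axes.
In Python, from rig import robot gives the robot as it stands. Calls block until the motion is done:
- robot.goto(position, orientation): joint-space move of the TCP to a pose.
- robot.servo_line(position, ori=None, speed=0.15): straight line of the TCP; ori=None keeps the orientation; speed is the mean speed in m/s.
- robot.movej(angles): joint-space move.
- robot.move_gripper(opening): opening from 0.0 (shut) to 1.0 (fully open); the grip force is fixed at half the most; returns when the fingers have stopped.
- robot.dwell(seconds).
- robot.ik(position, orientation): joint angles nearest the present ones, or None.
- robot.grab_frame(name): name is "side" or "top"; returns (picture, depth): 400x640x3 uint8, red, green, blue; 400x640 float32, m along the optical axis (not along the pixel's ray), 0 where there is no reading.
- robot.camera_info(name): a dict with "vfov" (degrees; the focal length in pixels is half the picture's height over the tangent of half this angle, whatever the lens; pixels are square), "cx", "cy" (the principal point, pixels), "view" (4x4, takes a point from world to camera coordinates). Camera axes: x right, y down, z forward; pixel columns grow to the right and rows downward; lengths in m; the calibration is good to about 2 mm. A picture is of the moment at which its call begins. camera_info takes no time and is no camera call.
A pose or a line that the arm cannot do raises robot.Unreachable and nothing moves.
- robot.job_done(): hands the job in, once; it reports no verdict.
Readings, each from a call of its own:
- robot.read_t(): time.
- robot.read_qpos(): joint angles.
- robot.read_qvel(): joint speeds.
- robot.read_effort(): joint torques, N m.
- robot.read_position(): TCP position.
- robot.read_tcp_rot(): TCP orientation.
- robot.read_force(): force on the tool from outside, world axes, zero at the start.
- robot.read_ft_torque(): the same for the moment, N m.
- robot.read_grip_width(): opening from 0.0 (shut) to 1.0 (fully open).
Only numpy, scipy, OpenCV 4.12 (cv2) and the standard library are available. Lean on these libraries where they do the work, as an engineer would, in place of code of your own. Each camera call takes 0.05 s, during which the arm holds its last target. There are 200 camera calls.

### The job

Turn the big knurled dial on the selector console clockwise by fingertip friction, for instance with the fingertips pressed on its flat top, until it clicks to rest in the detent where its white pointer line faces the long mark. Only then push the button of the small call unit beside the console fully down with a fingertip and let it spring back up. Leave the call unit standing where it is (do not pick it up or shove it along) and do not disturb the carton, the bearing ring or the bushing.

Things in the scene. Friction and masses are not known exactly. Their poses are not given: they have to be found in the camera images.
- dial_top (a point): Centre of the dial's flat top, on its vertical axis, 78 mm above the bench: a black disc 100 mm wide (too wide to pinch), 20 mm high, knurled rim, on the console. Sprung: pressed from above it sinks up to 5 mm (gives at about 3 N, bottoms at 14 N). 8 to 15 N on the top, 25 to 45 mm off the axis, grips enough to turn it by friction.
- console: Fixed grey box 210 x 210 x 50 mm with an aluminium deck that carries the dial at its centre. Origin under its centre; its x axis points from the dial's axis to the long mark, z up.
- dial (a joint): Turn of the dial in rad, growing clockwise seen from above. 12 detents a turn, one every 0.524 rad; about 0.06 N m takes it over to the next, and let go near a detent it pulls itself in. At 1.047 the pointer faces the long mark. It starts one or two clicks short of that (near 0.52 or 0, perhaps resting between the two). Stops at -1.0 and 3.2.
- dial_pointer (a point): Outer end of the white pointer line on the dial's top face, 47 mm from the dial's axis; turns with the dial.
- long_mark (a point): Inner part of the long black mark (36 x 8 mm; the other eleven marks are 9 x 4 mm) on the console's deck, 62 mm from the dial's axis on the console's far side; its direction from dial_top is where the pointer must face.
- call_button (a joint): Travel of the call unit's push button in m: 0 up, 0.006 fully down; it takes about 1.5 N to start and 4.5 N to bottom, and springs back.
- call_button_top (a point): Centre of the top of the push button (black disc 38 mm in diameter), 52 mm above the bench when up; pressed straight down. The button sits in the middle of the call unit.
- call_unit_mid (a point): Centre, half-way up, of the call unit's housing: a loose grey box 80 x 80 x 36 mm of about 0.6 kg that stands on the bench to the left or right of the console.
- carton_mid (a point): Bystander: centre of a loose cardboard carton, 70 x 60 x 80 mm high, on the other side of the console.
- bearing_mid (a point): Bystander: centre of a loose steel bearing ring, 72 mm in diameter, 22 mm high, lying beyond the console.
- bushing_mid (a point): Bystander: centre of a loose dark steel flanged bushing, 60 mm in diameter at the foot, 50 mm high, standing beyond the console.
There are look-alikes about, which are no part of the job. Leave any orange look-alike of the part that bears call_button alone.

How it is judged:
By the outcome, as a careful person would: the job done as asked, in the order asked, and still so for the second after the job is handed in, with the robot touching nothing.
It also fails if it takes over 45 s, if anything falls off the work surface, if the arm or the gripper's body presses on something with over 40 N, if the wrist force passes 120 N, or if a joint passes its speed limit or range.

## Working session

There is one attempt and no reset: what is moved stays moved. The work goes in short steps, each a Python script; the robot and the scene stay as the last script left them, time stands still between calls to the robot, and variables do not carry over. Pictures are saved under pics/ and viewed, about 8 in all and at most 12, crops included, and the job is handed in when it is done.

```bash
ls; mkdir -p pics; cat > h.py <<'E'
import numpy as np, cv2
from rig import robot
def K(n):
    c=robot.camera_info(n); f=200/np.tan(np.radians(c["vfov"]/2)); return f,c["cx"],c["cy"],np.array(c["view"])
def p2w(n,u,v,d=None,z=None):
    f,cx,cy,V=K(n); R=V[:3,:3]; o=-R.T@V[:3,3]; r=R.T@np.array([(u-cx)/f,(v-cy)/f,1])
    return o+r*(d if d is not None else (z-o[2])/r[2])
def w2p(n,p):
    f,cx,cy,V=K(n); q=V[:3,:3]@np.array(p)+V[:3,3]; return f*q[0]/q[2]+cx,f*q[1]/q[2]+cy
E
python3 - <<'E'
from h import *
for n in("top","side"):
    im,d=robot.grab_frame(n); cv2.imwrite(f"pics/{n}0.png",im[:,:,::-1]); np.savez(f"pics/{n}0.npz",im=im,d=d); print(robot.camera_info(n))
print(robot.read_t())
E
```

```text
pics
{'vfov': 45.35791886588018, 'cx': 316.4575315966538, 'cy': 198.2455547529402, 'view': array([[-0.02254926, -0.99899034, -0.03885649,  0.03805092],
       [-0.98640787,  0.02855914, -0.16181437,  0.58273981],
       [ 0.1627607 ,  0.03467955, -0.98605592,  1.09313885],
       [ 0.        ,  0.        ,  0.        ,  1.        ]])}
{'vfov': 56.39420769669044, 'cx': 318.21425765473026, 'cy': 208.12088187833774, 'view': array([[-0.99455403, -0.10157571,  0.02333773,  0.55911098],
       [-0.07061413,  0.49204014, -0.86770395,  0.12923516],
       [ 0.07665455, -0.86462644, -0.49653318,  0.75593789],
       [ 0.        ,  0.        ,  0.        ,  1.        ]])}
0.1
```

View pics/top0.png

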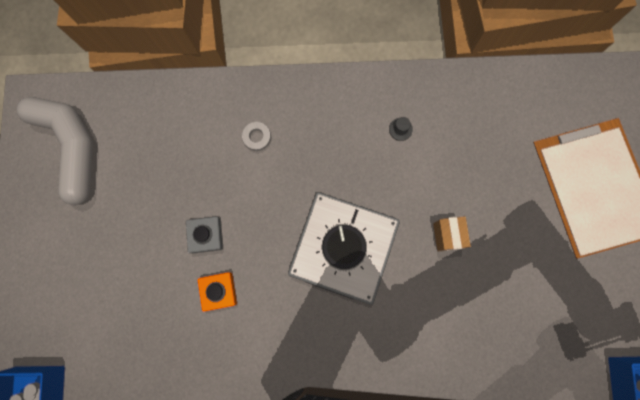

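View pics/side0.png

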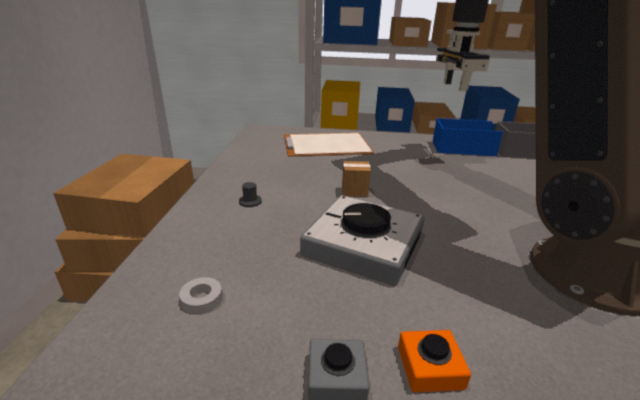

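The top view shows the console dial at about (344,246), its pointer end near (341,226) and the long mark near (354,215). The grey call unit with a black button is at (203,234). The orange look-alike at (216,292) has to be left alone. The carton is at (452,233), the ring at (256,136) and the bushing at (401,128). Next I'll look at a close crop.

```bash
python3 - <<'E'
from h import *
z=np.load("pics/top0.npz"); im,d=z["im"],z["d"]
a=cv2.resize(im[185:305,284:404],None,fx=5,fy=5,interpolation=cv2.INTER_CUBIC)[:,:,::-1]
b=cv2.resize(im[210:260,180:230],None,fx=4,fy=4,interpolation=cv2.INTER_CUBIC)[:,:,::-1]
c=np.zeros((600,800,3),np.uint8); c[:,:600]=a; c[:200,600:]=b; cv2.imwrite("pics/crop.png",c)
for u,v in [(344,246),(360,250),(203,234),(190,222),(300,100),(240,234),(580,200),(456,233)]:
    print(u,v,d[v,u],p2w("top",u,v,d=d[v,u]).round(4))
E
```

```text
344 246 1.0883074 [ 0.4664 -0.0383  0.0805]
360 250 1.0890146 [ 0.4566 -0.0744  0.0769]
203 234 1.1334152 [0.5048 0.2936 0.0528]
190 222 1.155175 [0.5361 0.3301 0.0372]
300 100 1.2329772 [8.491e-01 6.130e-02 5.000e-04]
240 234 1.1854308 [ 0.5076  0.2163 -0.0022]
580 200 1.1587359 [ 0.5678 -0.6136  0.0056]
456 233 1.0791721 [ 0.489  -0.2912  0.0846]
```

View pics/crop.png

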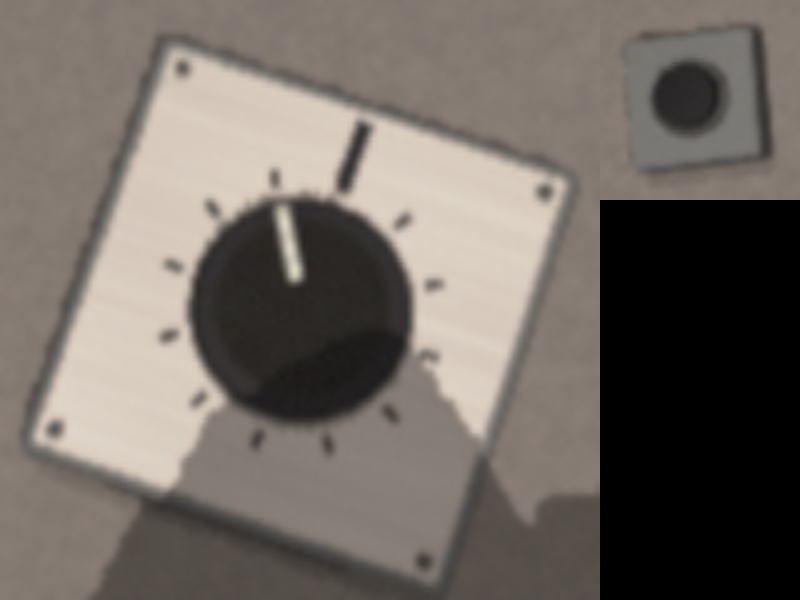

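```bash
python3 - <<'E'
from h import *
from scipy.spatial.transform import Rotation as Ro
C=p2w("top",344.2,247,z=.078); P=p2w("top",340.2,226.4,z=.078)
M1=p2w("top",284+344/5,185+190/5,z=.05); M2=p2w("top",284+363/5,185+124/5,z=.05)
cor=[p2w("top",284+u/5,185+v/5,z=.05) for u,v in((167,40),(574,180),(437,587),(27,443))]
print("C",C,"P",P-C,np.linalg.norm(P-C)); print("corners",np.mean(cor,0),[np.linalg.norm(cor[i]-cor[i-1]).round(4) for i in range(4)])
an=lambda v:np.degrees(np.arctan2(v[1],v[0]))
e=[an(cor[i]-cor[j]) for i,j in((0,3),(1,2))]
print("pointer",an(P-C),"mark",an(M1-C),an(M2-C),an(M2-M1),"edges",e)
B=p2w("top",202.2,234.2,z=.052); print("B top",B,"B side",p2w("side",339,355.5,z=.052), "px",w2p("side",B))
print("dial side px",w2p("side",C))
R0=robot.read_tcp_rot(); print(R0.round(3),robot.read_force())
for a in range(-90,91,30):
    R=np.array([[np.cos(t:=np.radians(a)),np.sin(t),0],[np.sin(t),-np.cos(t),0],[0,0,-1]])
    q=robot.ik(C+[0,0,.1],R); q2=robot.ik(C,R); print(a,None if q is None else np.round(q,1),None if q2 is None else np.round(q2,1))
E
```

```text
C [ 0.46424292 -0.0386947   0.078     ] P [0.04732753 0.00765868 0.        ] 0.047943196668997774
corners [ 0.46623033 -0.03902091  0.05      ] [np.float64(0.2008), np.float64(0.2029), np.float64(0.1989), np.float64(0.1998)]
pointer 9.19208930976255 mark -21.440872598145223 -20.220545756806153 -17.914128312399754 edges [np.float64(-20.253031848790126), np.float64(-21.14530753145112)]
B top [0.50442154 0.29572498 0.052     ] B side [0.50388917 0.30610251 0.052     ] px (np.float64(339.0162953302715), np.float64(349.17122898933974))
dial side px (np.float64(367.1532967378158), np.float64(212.73869284281838))
[[-0.961 -0.276 -0.001]
 [-0.276  0.961  0.001]
 [ 0.     0.001 -1.   ]] [ 0.66676667 -0.50118836 -0.32317115]
-90 [ 19.5   2.9 -28.8   0.  -58.3 -19.5] [ 19.5  10.  -36.3   0.  -43.7 -19.5]
-60 [ 19.5   2.9 -28.8   0.  -58.3  10.5] [ 19.5  10.  -36.3   0.  -43.7  10.5]
-30 [ 19.5   2.9 -28.8   0.  -58.3  40.5] [ 19.5  10.  -36.3   0.  -43.7  40.5]
0 [ 19.5   2.9 -28.8   0.  -58.3  70.5] [ 19.5  10.  -36.3   0.  -43.7  70.5]
30 [ 19.5   2.9 -28.8   0.  -58.3 100.5] [ 19.5  10.  -36.3   0.  -43.7 100.5]
60 [ 19.5   2.9 -28.8   0.  -58.3 130.5] [ 19.5  10.  -36.3   0.  -43.7 130.5]
90 [ 19.5   2.9 -28.8   0.  -58.3 160.5] [ 19.5  10.  -36.3   0.  -43.7 160.5]
```

```bash
python3 - <<'E'
from h import *
d=np.load("pics/side0.npz")["d"]
for n,(u,v) in dict(dial=(366,219),btn=(339,356),bench=(250,330),bench2=(200,240),bench3=(500,250),deck=(330,225),gripr=(0,0)).items():
    if d[v,u]: print(n,p2w("side",u,v,d=d[v,u]).round(4))
def Y(a):
    t=np.radians(a); return np.array([[np.cos(t),np.sin(t),0],[np.sin(t),-np.cos(t),0],[0,0,-1]])
C=np.array([.4645,-.0388,.078])
robot.goto(C+[0,0,.06],Y(-50)); robot.move_gripper(.45); print(robot.read_t(),robot.read_grip_width(),robot.read_position(),robot.read_force())
im,dd=robot.grab_frame("side"); cv2.imwrite("pics/s1.png",cv2.resize(im[100:300,240:500],None,fx=3,fy=3)[:,:,::-1])
t=robot.read_position(); y=robot.read_tcp_rot()[:,1]
print("TCP px",w2p("side",t),[w2p("side",t+s*.022*y) for s in(-1,1)])
E
```

```text
dial [ 0.4667 -0.0156  0.0763]
btn [0.5038 0.3067 0.0517]
bench [0.6495 0.2329 0.0007]
bench2 [ 0.8253 -0.0048 -0.0022]
bench3 [ 0.1672 -0.0554 -0.0018]
deck [ 0.5407 -0.0254  0.0491]
gripr [ 1.8034 -0.7677  0.431 ]
3.4583 0.4483353321364154 [ 0.46450609 -0.03877136  0.13801373] [ 0.23467608 -0.25855625 -0.96702042]
TCP px (np.float64(369.6296237410486), np.float64(187.20903939220494)) [(np.float64(361.27932845724877), np.float64(189.7879508036802)), (np.float64(377.74194946611436), np.float64(184.70362267639555))]
```

View pics/s1.png

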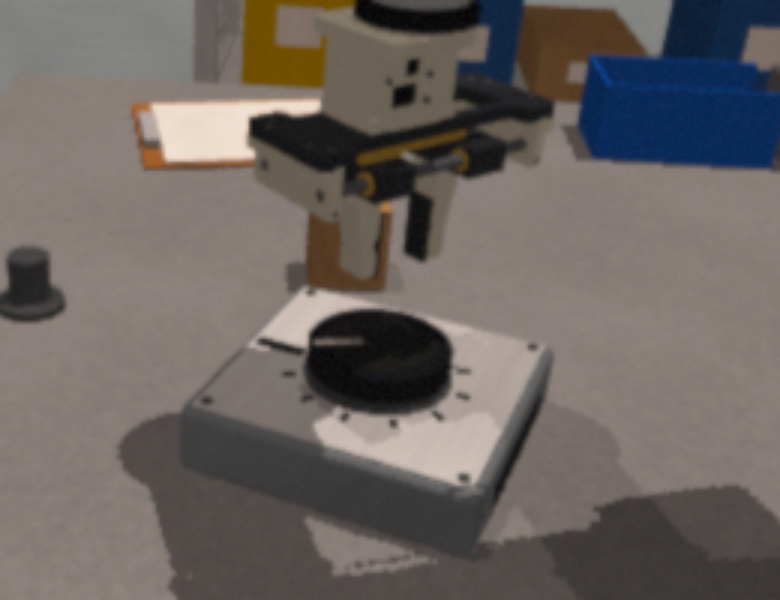

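The side crop shows the open fingers directly above the dial, with the tips within 2 px of their projected positions. The pointer is still one click short of the long mark. Now I'll press and turn.

```bash
cat >> h.py <<'E'
def Y(a):
    t=np.radians(a); return np.array([[np.cos(t),np.sin(t),0],[np.sin(t),-np.cos(t),0],[0,0,-1]])
def press(p,z0,zmin,F,step=.0005):
    "line down to z0, then steps until the force reaches F"
    robot.servo_line([p[0],p[1],z0],speed=.05); b=robot.read_force()[2]; z=z0
    while z>zmin and robot.read_force()[2]-b<F:
        z-=step; robot.servo_line([p[0],p[1],z],speed=.02)
    return z,robot.read_force()[2]-b,b
E
python3 - <<'E'
from h import *
C=np.array([.4645,-.0388])
z,F,b=press(C,.084,.0735,10); print("z",z,"F",F,"tau",robot.read_ft_torque(),robot.read_t())
if F>7:
    q=np.array(robot.read_qpos()); R=robot.ik([*C,z],Y(-80)); 
    for a in range(-55,-81,-5):
        robot.goto([*C,z],Y(a)); print(a,(robot.read_force()-[0,0,b]).round(2),robot.read_ft_torque().round(3))
    im,_=robot.grab_frame("side"); cv2.imwrite("pics/s2.png",cv2.resize(im[100:300,240:500],None,fx=3,fy=3)[:,:,::-1])
print(robot.read_t())
E
```

```text
z 0.075 F 10.790384782997343 tau [0.14474701 1.24864258 0.00499615] 9.2417
-55 [-2.92  1.64 10.33] [ 0.426  1.354 -0.012]
-60 [-3.07  0.65 10.5 ] [0.455 1.349 0.024]
-65 [-3.55  1.81  9.21] [ 0.581  1.375 -0.056]
-70 [-3.61  3.15  9.89] [ 0.897  1.466 -0.07 ]
-75 [-2.98  3.67  9.07] [ 1.157  1.579 -0.038]
-80 [-3.6   3.45  9.69] [ 1.438  1.726 -0.046]
10.7917
```

```bash
ls pics
```

```text
crop.png
s1.png
s2.png
side0.npz
side0.png
top0.npz
top0.png
```

```bash
python3 - <<'E'
from h import *
robot.servo_line([.4645,-.0388,.14],speed=.12)
robot.dwell(.3)
im,_=robot.grab_frame("side"); a=cv2.resize(im[140:300,270:430],None,fx=3.7,fy=3.7)[:590,:400]
robot.goto([.5044,.2985,.16],Y(-20)); robot.move_gripper(0)
t,_=robot.grab_frame("top"); b=cv2.resize(t[200:290,304:384],None,fx=5,fy=5,interpolation=cv2.INTER_CUBIC)
s,_=robot.grab_frame("side")
c=np.zeros((600,800,3),np.uint8); c[:a.shape[0],:a.shape[1]]=a; c[:450,400:]=b; cv2.imwrite("pics/s3.png",c[:,:,::-1])
cv2.imwrite("pics/s4.png",cv2.resize(s[200:400,240:480],None,fx=3,fy=3,interpolation=cv2.INTER_CUBIC)[:,:,::-1])
p=robot.read_position(); print(p,robot.read_t(),"tcp px",w2p("side",p),"btn px",w2p("side",[.5044,.2985,.052]))
E
```

```text
[0.50438803 0.2985534  0.15998696] 14.0417 tcp px (np.float64(343.41802483696887), np.float64(291.130453022378)) btn px (np.float64(338.92384269548273), np.float64(350.83287897876187))
```

View pics/s3.png

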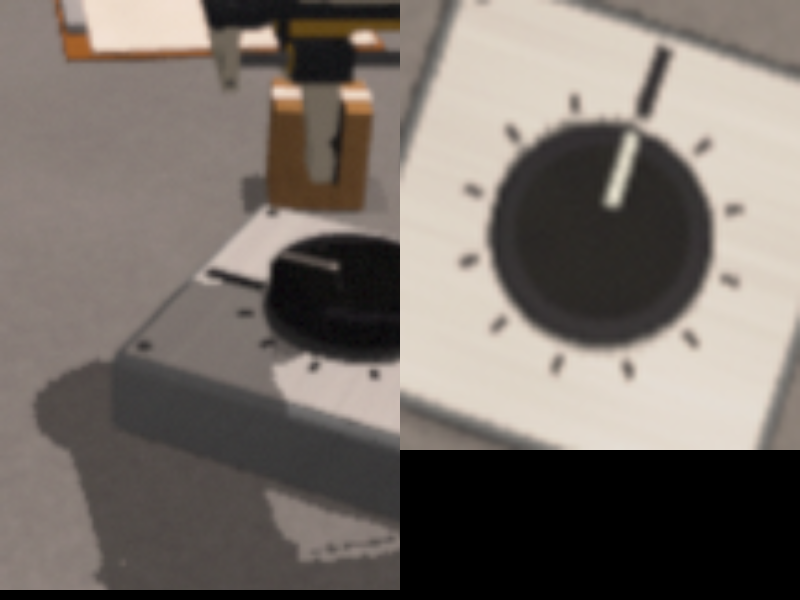

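View pics/s4.png

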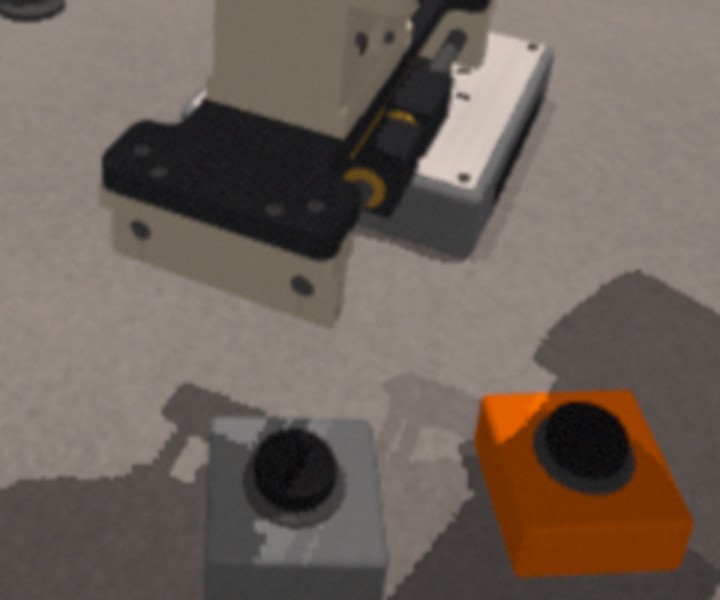

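The dial crops show the pointer in line with the long mark, so it is at rest in the right detent. In the side view the grey unit's button is at (338.3,356.7), about 6 px below the projection of my estimate. I'll lower the closed fingertip near it with the jaws turned side-on and compare.

```bash
python3 - <<'E'
from h import *
robot.goto([.5044,.300,.16],Y(70)); robot.servo_line([.5044,.300,.075],speed=.12)
p=robot.read_position(); print(p,robot.read_t(),"tcp px",w2p("side",p),w2p("top",p))
s,_=robot.grab_frame("side"); t,_=robot.grab_frame("top")
a=cv2.resize(s[280:400,280:400],None,fx=5,fy=5,interpolation=cv2.INTER_CUBIC)
cv2.imwrite("pics/s5.png",a[:,:,::-1])
E
```

```text
[0.50482335 0.30037819 0.07562302] 16.3 tcp px (np.float64(339.43312121784317), np.float64(339.951863708722)) (np.float64(197.4265486804416), np.float64(233.18642069703287))
```

View pics/s5.png

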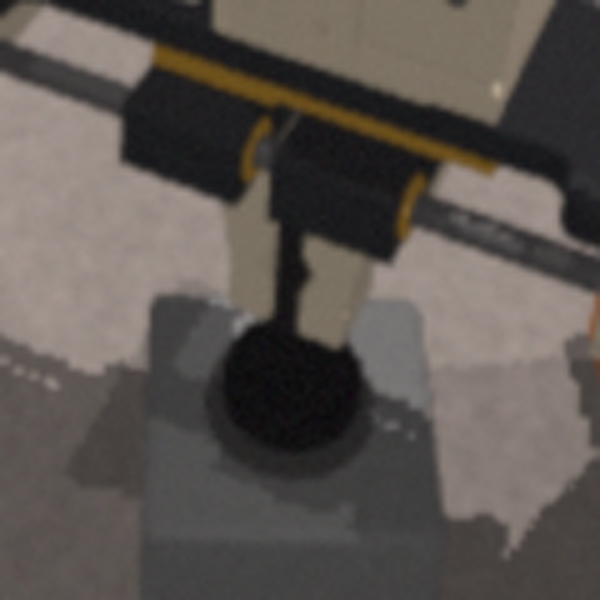

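The side crop shows the closed tips at about (338.6,346), just short of the button's top face at about (338.6,354). This agrees with the calibration once the finger's width and the button's wall are allowed for. The fingertip is within 5 mm of the button's centre, so I'll press it.

```bash
python3 - <<'E'
from h import *
p=[.5044,.3005]
z,F,b=press(p,.056,.0435,8); robot.dwell(.3)
print(z,F,b,robot.read_position(),robot.read_force(),robot.read_t())
im,_=robot.grab_frame("side")
robot.servo_line([*p,.16],speed=.12); print(robot.read_force())
robot.goto([.45,.12,.25],Y(70)); robot.dwell(.3)
s,_=robot.grab_frame("side"); t,_=robot.grab_frame("top"); print(robot.read_t())
c=np.zeros((600,800,3),np.uint8)
c[:400,:400]=cv2.resize(im[300:400,290:390],None,fx=4,fy=4); c[:400,400:]=cv2.resize(s[300:400,290:390],None,fx=4,fy=4)
c[400:,:400]=cv2.resize(t[100:300,180:480],(400,267))[50:250]; c[400:,400:]=cv2.resize(t[200:290,304:394],None,fx=4.45,fy=4.45)[:200,:400]
cv2.imwrite("pics/s6.png",c[:,:,::-1])
E
```

```text
0.04549999999999999 11.452318369375035 -0.0029193743853090093 [0.50446505 0.30051781 0.04620377] [-2.25699346 -1.29174325 11.1766361 ] 22.4833
[0.52404892 1.09253746 1.27531206]
24.8833
```

View pics/s6.png

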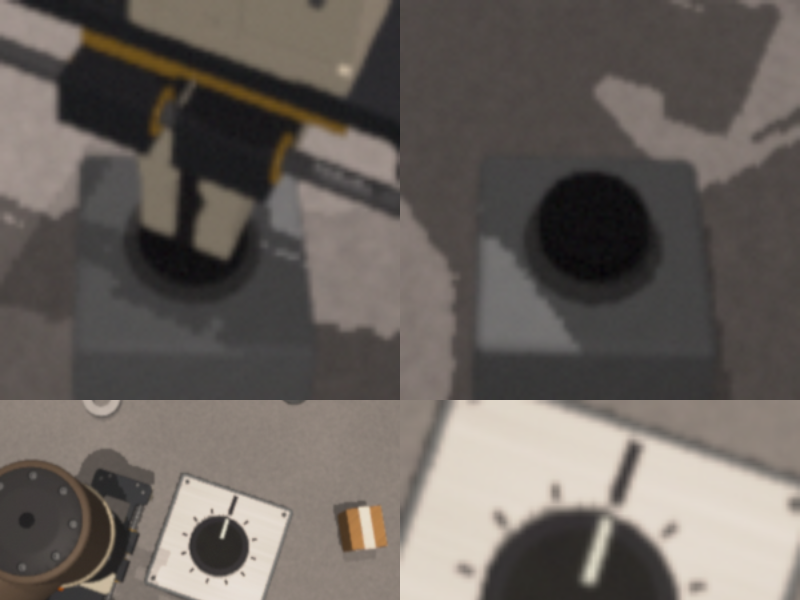

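The fingertip took the button to its stop (11 N at z = 0.046). The button has sprung back up, the unit is in the same place, and the dial pointer still faces the long mark. The arm is clear, so I'm handing in.

```bash
python3 -c "
from rig import robot
robot.job_done(); print(robot.read_t())"
```

```text
the job is handed in; nothing more can be done
the job is handed in; nothing more can be done
```

The job is done and handed in, about 25 s into the 45 s allowed; handing in reports no verdict.

- **Dial:** I pressed two fingertips on its top with about 10 N and turned it 30° clockwise, which is one click. The top view, taken after lifting off and again before handing in, shows the pointer in line with the long mark.
- **Call button:** After that I pressed the grey unit's button with the closed fingertips to 11 N at z = 0.046 m, which is its full 6 mm travel. I then let it spring back up.
- **Call unit and bystanders:** The side pictures from during and after the press show the grey unit in the same place. The arm did not go near the carton, bearing ring or bushing at their height, but I did not measure their positions again at the end. The orange look-alike was left alone.
- **Disagreement:** The two cameras first differed by about 10 mm on where the button was along y. Most of that came from the button's side wall showing in the side view. I pressed between the two estimates, well inside the 38 mm button.

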